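# Let the specimen tray down on its ratchet winder

## Robot

A 6-joint arm with a two-finger parallel gripper is mounted at the origin on the work surface. World frame = base frame: x ahead of the robot, y to its left, z up, the work surface at z = 0. Lengths are in m, angles in rad, forces in N, time in s.
With the tool pointing down it reaches from about 0.375 to 0.9 m from the base axis. Payload 3.1 kg.
Tool frame: the origin (TCP) lies at the very end of the fingers, on their centre line; the grasp point (between the pads) lies 19 mm behind it; z points along the fingers, y is the direction in which the jaws open and shut (so a half turn about z gives the same grasp; the last joint's range is limited). The gripper opens to 87 mm and grips with 3 to 60 N. Pads are 19 mm wide; open, the fingers measure 117 mm over their backs; the gripper's body (75 mm by 190 mm) begins 51 mm behind the grasp point.
Start: joints at [1.052, 0.527, 1.433, -0, 1.181, -0.178], TCP at [0.208, 0.589, 0.223] pointing down, gripper open.
Joint ranges: [-3.08, 3.08], [-0.75, 2.2], [0.22, 2.44], [-1.43, 4.57], [0, 2.65], [-2.85, 2.85]. Speed limits (rad/s): [2.79, 2.79, 3.14, 3.14, 3.14, 3.14].

## Interface

Orientations are given as a rotation vector (axis times angle).
In Python, from workcell import ctrl gives the robot as it stands.
- The arm moves only by the tool step_arm, never from a script. Its argument "steps" is a list of rows, each a list of 7 numbers: the shift along the tool's x, y, z in cm, then the turn, a rotation vector about the tool's x, y, z in rad, then the opening, from 0 (shut) to 1 (fully open). In form: [[x, y, z, ax, ay, az, grip], ...]. A call has 1 to 12 rows; each row shifts and turns the commanded pose from where the row before left it, along the tool's axes as they then stand; what a row does not reach is not made up. A row lasts 1/12 s, in which the tool goes at most 41.7 mm and 7.16 degrees, less where a joint would pass 70% of its speed; a pose out of reach is approached as far as the arm can. A call with a gripper value outside its range is refused whole. The fingers move at their own pace and stop on an object; the grip force is fixed at half the most. Time passes only in rows, so rows that do not move let the fingers close. It gives the time, the measured TCP pose, the force and the opening at its end, in the units of the state.
- ctrl.sense(): the state, without advancing time (a new reading comes with each control period).
- ctrl.capture(name): name is "side" or "top"; returns the picture (400x640x3 uint8, blue, green, red); there is no depth.
- ctrl.calibration(name): a dict with "K" (3x3 intrinsics, pixels), "dist_coeffs" ([k1, k2, p1, p2, k3] as OpenCV has them; the pictures are not rectified), "rvec" (rotation vector, rad) and "tvec" (3), from world to camera coordinates, as OpenCV has them. Camera axes: x right, y down, z forward; pixel columns grow to the right and rows downward; lengths in m; the calibration is good to about 2 mm. A picture is of the moment at which its call begins. calibration takes no time and is no camera call.
- ctrl.hand_in(): hands the job in, once; it reports no verdict.
The state is a dict: "clock": time; "q": joint angles; "dq": joint speeds; "tau": joint torques, N m; "tool_pos": TCP position; "orientation": TCP orientation; "contact_force": force on the tool from outside, world axes, zero at the start; "wrist_torque": the same for the moment, N m; "opening": opening from 0.0 (shut) to 1.0 (fully open).
Only numpy, scipy, OpenCV 4.12 (cv2) and the standard library are available. Lean on these libraries where they do the work, as an engineer would, in place of code of your own. Each camera call takes 0.05 s, during which the arm holds its last target. There are 200 camera calls.

## Task

The specimen tray hangs too high on its rack lift: bring it down with the ratchet winder. Press the tail of the pawl down so that its nose lifts out of the ratchet wheel and the crank turns back slowly under the tray's own weight, and let the pawl drop in again when the tray's pointer stands beside the small black height clip on the scale rod. Leave the tray held there by the pawl; do not force the tray down, do not shift the clip, and leave the other things on the table standing where they are.

Things in the scene. Friction and masses are not known exactly. Their poses are not given: they have to be found in the camera images.
- lift: Rack lift screwed to the table: base plate 200 (x) x 270 (y) x 12 mm, aluminium mast 36 x 36, 378 tall, grey gear housing on the mast's +y side (x -25 to 25, y 22 to 130, up to z 162). Origin under the mast's centre, on the table; z up, +y from mast to pawl tail, -y to the tray (170 x 170, y -90 to -260); the ratchet wheel is on the +x side. Place and yaw vary.
- pawl_tail (a point): Centre of the top of the pawl's tail: a flat steel pad 34 (lift x) x 30 (lift y) x 6 mm, free above and below, 170 mm above the table at lift x 37, y 200 when the pawl is in. The pivot lies 80 mm from it towards the mast, 18 mm lower, axis along lift x. Pressed down, the tail sinks about 8 mm per 0.1 rad; a spring resists (1 to 5 N) and brings it back when let go.
- hub (a point): Centre of the steel ratchet wheel (12 teeth, 90 mm across, 12 thick, axis along lift x) at lift x 37, y 75, z 100. In front of it, at lift x 63 to 113, the crank arm and its black knob sweep a circle of 75 mm radius, clear of the pawl tail.
- pawl (a joint): Angle of the pawl (rad): 0 = nose down in the teeth, holding the wheel; above about 0.15 (tail 12 mm down) the nose is clear and the wheel runs free; hard stop at 0.42 (tail 33 mm down). 0.25 to 0.35 is a good angle to hold it at.
- crank (a joint): Angle of wheel and crank (rad): 0 at the start, grows as the tray sinks, 0.524 rad (one tooth) per 6 mm. The knob (22 mm thick, 42 long, 60 from the centre) can be pushed round the other way, the pawl clicking over, with 6 to 9 N to raise the tray again if it was let down too far.
- tray (a joint): How far the tray has sunk (m): 0 = at the start, 0.16 = lowest. With the pawl lifted, a brake lets it sink by itself at a steady 10 to 25 mm/s, depending on its hidden load; when the tail is let go it runs on to the next tooth (up to 6 mm) and stops.
- pointer (a point): Tip of the tray's pointer, a thin white blade 8 mm tall, 6 mm wide standing out of the tray's black sleeve towards the lift's +x, just beside the scale rod, its tip 80 mm from the mast's centre; it sinks with the tray (300 mm above the table at the start).
- clip_mid (a point): Centre of the black height clip, a 24 mm cube on the 10 mm square scale rod (at lift x 45, y -50), on the rod at 170 to 260 mm above the table. The pointer passes beside it without touching; pointer and clip are level when their heights are equal. The clip must not be shifted.
- sanitiser: Bystander: clear bottle 56 mm across, 130 mm tall; origin under its centre.
- pen_cup: Bystander: empty white cup 72 mm across, 85 mm tall; origin under its centre.
- swab_jar: Bystander: glass jar 60 mm across, 75 mm tall, under the tray; origin under its centre.
- marker: Bystander: marker pen 135 mm long, 16 mm thick, lying along its x; origin under its middle.
- tape_dispenser: Bystander: tape dispenser 120 x 50 x 75 mm; origin under its centre.
- swab_tray: Bystander: white open box 140 x 100 x 40 mm; origin under its centre.

How it is judged:
By the outcome, as a careful person would: the job done as asked, in the order asked, and still so for the second after the job is handed in, with the robot touching nothing.
It also fails if it takes over 54 s, if anything falls off the work surface, if the arm or the gripper's body presses on something with over 40 N, if the wrist force passes 120 N, or if a joint passes its speed limit or range.

## Working session

There is one attempt and no reset: what is moved stays moved. The work goes in short steps, Python scripts to look and compute and a tool call to move; the robot and the scene stay as the last step left them, time stands still between calls to the robot, and variables do not carry over. Pictures are saved under pics/ and viewed, about 8 in all and at most 12, crops included, and the job is handed in when it is done.

Besides the shell and the picture viewer there is one more tool, called after ">>>" in YAML: its name, and indented under it one key for each argument. step_arm: Moves the arm, as the interface text tells. Its arguments: {"type":"object","properties":{"steps":{"type":"array","items":{"type":"array","items":{"type":"number"}}}},"required":["steps"]}

```bash
mkdir -p pics; python3 - <<'E'
from workcell import ctrl
import cv2,numpy as np
for n in("side","top"):
    cv2.imwrite(f"pics/{n}0.png",ctrl.capture(n)); c=ctrl.calibration(n)
    R=cv2.Rodrigues(np.array(c["rvec"],float))[0]; print(n,np.array(c["K"]).tolist(),c["dist_coeffs"],"cam",-R.T@np.array(c["tvec"]).ravel(),"fwd",R[2])
print(ctrl.sense())
E
```

```text
side [[400.01157393522186, 0.0, 315.56373156197844], [0.0, 400.01157393522186, 205.66308314724338], [0.0, 0.0, 1.0]] [-0.06642943  0.          0.          0.          0.        ] cam [ 0.00479419 -0.11268265  0.79578015] fwd [ 0.65337096  0.1384984  -0.7442611 ]
top [[418.1823331211369, 0.0, 319.5746081633138], [0.0, 418.1823331211369, 193.3591924595672], [0.0, 0.0, 1.0]] [0.01810565 0.         0.         0.         0.        ] cam [ 0.33288737 -0.00256154  1.30513693] fwd [ 0.19996677  0.0123987  -0.97972423]
{'clock': 0.1, 'q': array([ 1.05249397e+00,  5.28376058e-01,  1.43375686e+00, -2.82481815e-05,
        1.18138904e+00, -1.78463098e-01]), 'dq': array([ 7.23621447e-04, -2.20858138e-03, -3.50475889e-03, -1.65798153e-04,
        7.93428552e-05, -3.70668713e-04]), 'tau': array([-5.59036598e-04, -4.40980983e+01, -1.77149570e+01,  6.34394609e-02,
        5.34141844e-02, -4.95754989e-05]), 'tool_pos': array([0.20796654, 0.58869781, 0.22167323]), 'orientation': array([-5.31129094e-01, -3.09572520e+00,  2.86191721e-03]), 'contact_force': array([-0.5232553 ,  0.0059238 , -0.70533931]), 'wrist_torque': array([-0.02383795, -0.05529109, -0.06572758]), 'opening': 0.9986712188255396}
```

View pics/side0.png

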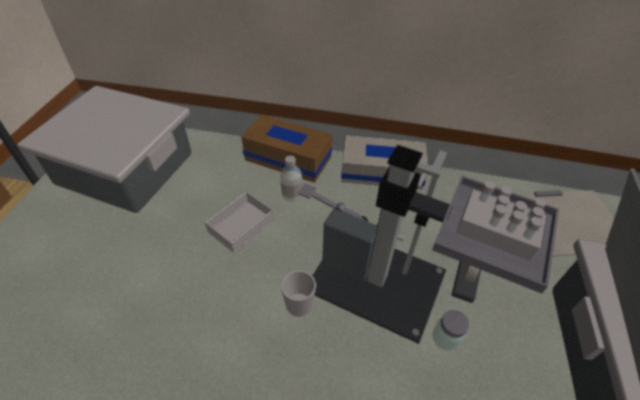

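View pics/top0.png

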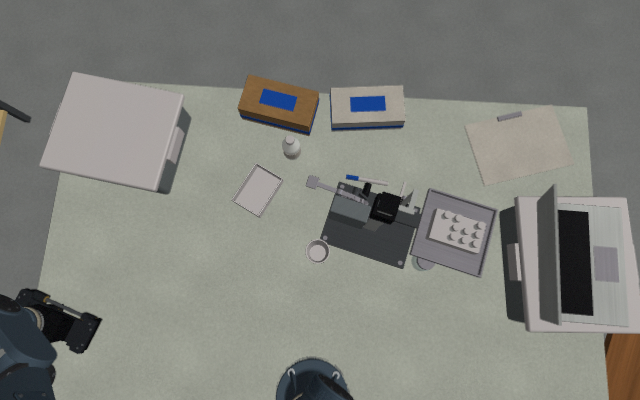

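The tail pad is near side (308,191) and top (313,182). The mast top is near side (404,165) and top (386,207). Next I'll crop both views closer.

```bash
cat > h.py <<'E'
import cv2,numpy as np
from workcell import ctrl
def cam(n):
    c=ctrl.calibration(n); R=cv2.Rodrigues(np.array(c["rvec"],float))[0]; t=np.array(c["tvec"],float).ravel()
    return np.array(c["K"]),np.array(c["dist_coeffs"]),R,t
def ray(n,px):
    K,d,R,t=cam(n); u=cv2.undistortPoints(np.array([[px]],float),K,d)[0,0]
    return -R.T@t, R.T@np.array([u[0],u[1],1.])
def onz(n,px,z):
    o,d=ray(n,px); return o+d*(z-o[2])/d[2]
def tri(a,b):
    o1,d1=ray("side",a);o2,d2=ray("top",b)
    s=np.linalg.lstsq(np.c_[d1,-d2],o2-o1,rcond=None)[0]; p,q=o1+d1*s[0],o2+d2*s[1]
    return (p+q)/2,np.linalg.norm(p-q)
def proj(n,P):
    K,d,R,t=cam(n); return cv2.projectPoints(np.array(P,float).reshape(-1,1,3),cv2.Rodrigues(R)[0],t,K,d)[0][:,0]
E
python3 - <<'E'
import cv2,numpy as np
s=cv2.imread("pics/side0.png")[140:290,290:460];t=cv2.imread("pics/top0.png")[165:275,295:425]
f=lambda i,k:cv2.convertScaleAbs(cv2.resize(i,None,fx=k,fy=k,interpolation=cv2.INTER_CUBIC),alpha=1.6,beta=15)
cv2.imwrite("pics/s1.png",f(s,4));cv2.imwrite("pics/t1.png",f(t,5))
E
```

```text
(no output)
```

View pics/s1.png

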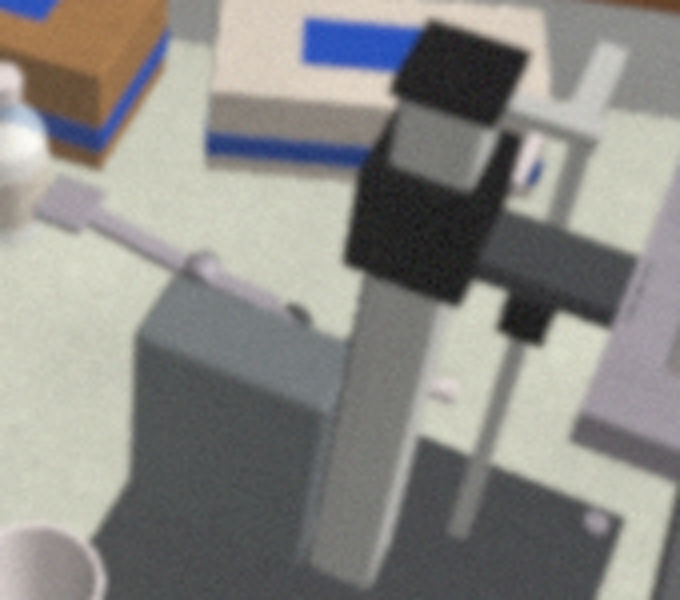

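View pics/t1.png

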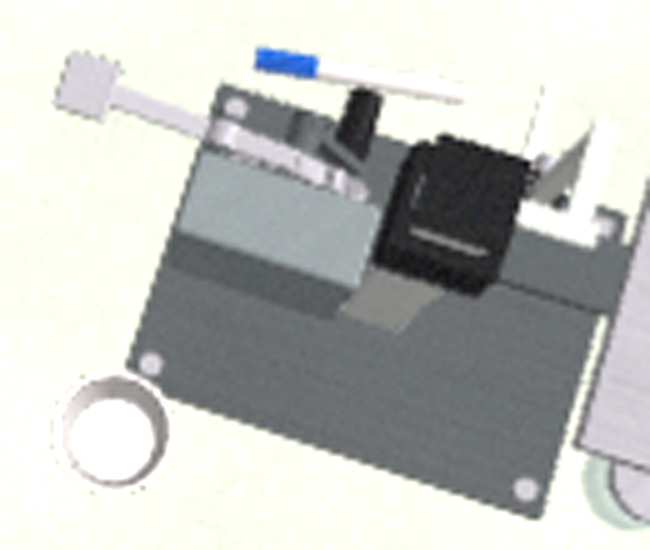

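```bash
python3 - <<'E'
from h import *
S=lambda x,y:(290+(x-1.5)/4,140+(y-1.5)/4); T=lambda x,y:(295+(x-2)/5,165+(y-2)/5)
p,e=tri(S(70,203),T(87,86)); print("tail",p,e)
P=onz("top",T(87,86),.17);print("tail z170 top",P,"side",onz("side",S(70,203),.17))
c={k:onz("top",T(*v),.012)[:2] for k,v in dict(fl=(222,85),nl=(130,370),nr=(540,517)).items()};print(c)
for a,b,n in(("nl","nr",.27),("nl","fl",.2)):
    d=c[b]-c[a];print(np.linalg.norm(d),n)
ey=c["nl"]-c["nr"];ey/=np.linalg.norm(ey);ex=np.array([ey[1],-ey[0]])
ex2=c["fl"]-c["nl"];ex2/=np.linalg.norm(ex2);print("ex",ex,ex2)
ex=ex+ex2;ex/=np.linalg.norm(ex);ey=np.array([-ex[1],ex[0]])
O=P[:2]-.037*ex-.2*ey;print("O",O,"yaw",np.degrees(np.arctan2(ex[1],ex[0])))
W=lambda x,y,z:np.r_[O+x*ex+y*ey,z]
for k,v in c.items():print(k,"lift",(c[k]-O)@ex,(c[k]-O)@ey)
print("rod foot obs",S(458,535),"proj",proj("side",W(.045,-.05,.012)))
print("mast top centre obs approx",S(442,150),proj("side",W(0,0,.378)))
for z in(.17,.2,.21,.22,.23,.24,.25,.26):print(z,proj("side",W(.045,-.05,z))[0]*1, (proj("side",W(.045,-.05,z))[0]-[290,140])*4)
print("pointer",(proj("side",W(.08,-.05,.3))[0]-[290,140])*4, proj("side",W(.08,0,.3)),(proj("top",W(.08,-.05,.3))[0]-[295,165])*5)
E
```

```text
tail [0.59754759 0.03375023 0.16537226] 0.0026222796701834885
tail z170 top [0.59611383 0.0348589  0.17      ] side [0.59358231 0.03143112 0.17      ]
{'fl': array([ 0.6385788 , -0.04544216]), 'nl': array([0.45471215, 0.00202218]), 'nr': array([ 0.38080803, -0.25224186])}
0.26478674930141227 0.27
0.18989420282703914 0.2
ex [ 0.96025969 -0.27910808] [ 0.96825836 -0.24995148]
O [ 0.50752016 -0.14822622] yaw -15.340810182359876
fl lift 0.09919636418664479 0.13379466479625418
nl lift -0.09067613995150664 0.13092404820319425
nr lift -0.09467890162011511 -0.1338324446437863
rod foot obs (404.125, 273.375) proj [[402.98449002 272.16753045]]
mast top centre obs approx (400.125, 177.125) [[403.62816345 155.87439221]]
0.17 [416.70363855 229.50057034] [506.81455419 358.00228134]
0.2 [419.75466423 219.93327159] [519.01865691 319.73308637]
0.21 [420.80870568 216.62129541] [523.23482271 306.48518164]
0.22 [421.88205643 213.24506341] [527.5282257  292.98025365]
0.23 [422.97521439 209.80279774] [531.90085756 279.21119096]
0.24 [424.08869295 206.29265911] [536.3547718  265.17063643]
0.25 [425.22302143 202.71274444] [540.89208573 250.85097775]
0.26 [426.3787456  199.06108438] [545.51498238 236.24433752]
pointer [587.27677972 127.16910158] [[410.80199847 162.86178605]] [589.01385462 102.81313076]
```

```bash
python3 - <<'E'
from h import *
S=lambda x,y:(290+(x-1.5)/4,140+(y-1.5)/4); T=lambda x,y:(295+(x-2)/5,165+(y-2)/5)
O=np.array([.5075,-.1482]);a=np.radians(-15.5);ex=np.array([np.cos(a),np.sin(a)]);ey=np.array([-ex[1],ex[0]])
L=lambda p:np.round([(p[:2]-O)@ex,(p[:2]-O)@ey,p[2]],4)
for n,s,t in(("white",(530,160),(537,120)),("whiteTip",(535,140),(544,92)),("L corner",(590,125),(590,225)),("L end",(610,50),(602,125)),("Lstart",(522,105),(525,212))):
    p,e=tri(S(*s),T(*t));print(n,L(p),e)
W=lambda x,y,z:np.r_[O+x*ex+y*ey,z]
q=lambda *P:np.round((proj("side",W(*P))[0]-[290,140])*4)
for z in(.194,.2,.206,.212):print(z,[q(.045+i*.012,-.05+j*.012,z+k*.012) for i,j,k in((-1,-1,1),(-1,1,1),(-1,-1,-1),(-1,1,-1),(1,1,1),(1,-1,1))])
s=cv2.imread("pics/side0.png");t=cv2.imread("pics/top0.png")
g=s[205:232,410:434].max(axis=2);print(g)
E
```

```text
white [ 0.0698 -0.0295  0.2792] 0.00014724733913814547
whiteTip [ 0.0846 -0.028   0.2791] 0.0012854201695545345
L corner [ 0.0078 -0.0561  0.3645] 0.00016163144158211313
L end [ 0.0543 -0.0492  0.3659] 0.0028694314948754466
Lstart [ 0.0041 -0.0275  0.3654] 0.0025680357391285697
0.194 [array([538., 338.]), array([490., 320.]), array([527., 369.]), array([481., 351.]), array([506., 287.]), array([553., 305.])]
0.2 [array([540., 330.]), array([493., 312.]), array([530., 361.]), array([483., 343.]), array([508., 279.]), array([555., 297.])]
0.206 [array([543., 322.]), array([495., 304.]), array([532., 354.]), array([485., 335.]), array([511., 271.]), array([558., 288.])]
0.212 [array([546., 314.]), array([497., 295.]), array([535., 346.]), array([488., 328.]), array([513., 262.]), array([561., 280.])]
[[ 31  33  38  35  40  40  40  41  39  42  38  40  42  41  37  39  42  39
   37  41  41  37  39  41]
 [ 26  29  32  35  35  39  39  39  38  37  40  37  37  39  41  40  40  40
   37  38  41  41  43  41]
 [ 25  26  26  27  28  28  34  35  38  39  39  40  40  37  39  40  39  37
   39  41  38  
[... 1736 characters left out ...]
19 120 120 120 114  98  75  60  47  45  44  44  36  41  56  90 112
  121 124 122 126 123 124]
 [119 120 121 120 119 111  99  77  65  60  65  72  77  76  70  82 106 120
  124 125 124 123 124 123]
 [120 118 121 118 118 109  95  71  67  66  74  92 104 107 105 109 117 122
  126 128 127 126 123 124]
 [119 119 120 122 117 105  84  72  67  70  78  98 113 118 119 118 120 124
  128 127 127 128 126 123]
 [118 120 121 120 115  99  81  67  66  69  84 103 116 118 120 120 121 123
  125 127 128 125 123 125]
 [118 121 118 118 111  94  74  67  66  73  90 105 116 121 120 121 121 125
  125 123 127 123 122 121]
 [121 119 119 115 104  85  73  67  71  80  96 111 119 121 122 120 120 120
  123 125 123 121 120 124]]
```

The tail is at about (0.595, 0.033, 0.17), and the lift yaw is about -15.5°. I'll start by going up and across with the gripper closing.

>>> step_arm:
  steps:
    - [0,0,-2.5,0,0,0,0]
    - [0,0,-2.5,0,0,0,0]
    - [-2.3,-1.65,0,0,0,0,0]
    - [-2.3,-1.65,0,0,0,0,0]
    - [-2.3,-1.65,0,0,0,0,0]
    - [-2.3,-1.65,0,0,0,0,0]
    - [-2.3,-1.65,0,0,0,0,0]
    - [-2.3,-1.65,0,0,0,0,0]
    - [-2.3,-1.65,0,0,0,0,0]
    - [-2.3,-1.65,0,0,0,0,0]
    - [-2.3,-1.65,0,0,0,0,0]
    - [-2.3,-1.65,0,0,0,0,0]

```text
clock: 1.1
tool_pos: [0.3704, 0.3557, 0.2722]
orientation: [-0.531, -3.096, 0.001]
contact_force: [0.4, -0.2, -0.1]
opening: 0.172
```

>>> step_arm:
  steps:
    - [-2.3,-1.65,0,0,0,0,0]
    - [-2.3,-1.65,0,0,0,0,0]
    - [-2.3,-1.65,0,0,0,0,0]
    - [-2.3,-1.65,0,0,0,0,0]
    - [-2.3,-1.65,0,0,0,0,0]
    - [-2.3,-1.65,0,0,0,0,0]
    - [-2.3,-1.65,0,0,0,0,0]
    - [-2.3,-1.65,0,0,0,0,0]
    - [-2.3,-1.65,0,0,0,0,0]
    - [-2.3,-1.65,0,0,0,0,0]
    - [-2.3,-1.65,0,0,0,0,0]
    - [0,0,0,0,0,0,0]

```text
clock: 2.1
tool_pos: [0.5515, 0.0973, 0.2722]
orientation: [0.537, 3.092, -0.003]
contact_force: [0.1, 0.2, -0.9]
opening: 0.004
```

>>> step_arm:
  steps:
    - [-2.1,-1.5,0,0,0,0,0]
    - [-2.1,-1.5,0,0,0,0,0]
    - [-2.1,-1.6,0,0,0,0,0]
    - [0,0,2.5,0,0,0,0]
    - [0,0,2.5,0,0,0,0]
    - [0,0,2.0,0,0,0,0]
    - [0,0,1.0,0,0,0,0]
    - [0,0,0,0,0,0,0]

```text
clock: 2.77
tool_pos: [0.5899, 0.0378, 0.1897]
orientation: [-0.53, -3.09, 0.0]
contact_force: [0.3, 0.9, 0.3]
opening: 0.009
```

```bash
python3 - <<'E'
from h import *
s=ctrl.sense();print(s["tool_pos"],s["contact_force"])
a=ctrl.capture("side");b=ctrl.capture("top");cv2.imwrite("pics/side2.png",a);cv2.imwrite("pics/top2.png",b)
f=lambda i,k:cv2.convertScaleAbs(cv2.resize(i,None,fx=k,fy=k,interpolation=cv2.INTER_CUBIC),alpha=1.5,beta=15)
cv2.imwrite("pics/v2.png",np.hstack([f(a[140:240,270:370],4),f(b[150:250,280:380],4)]))
E
```

```text
[0.58994747 0.03776355 0.1897098 ] [0.34006727 0.88070731 0.27441898]
```

View pics/v2.png

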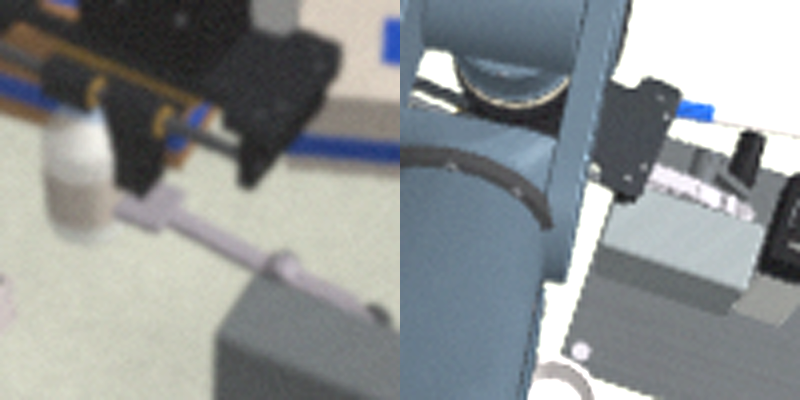

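Side crop: the finger tips (145,185) sit just above the pad (152,207), slightly to the +y side. I'll shift a little and press.

>>> step_arm:
  steps:
    - [-0.7,-0.4,0,0,0,0,0]
    - [0,0,1.0,0,0,0,0]
    - [0,0,1.0,0,0,0,0]
    - [0,0,1.2,0,0,0,0]
    - [0,0,1.0,0,0,0,0]
    - [0,0,0,0,0,0,0]
    - [0,0,0,0,0,0,0]
    - [0,0,0,0,0,0,0]
    - [0,0,0,0,0,0,0]

```text
clock: 3.62
tool_pos: [0.5971, 0.0312, 0.1509]
orientation: [-0.531, -3.096, 0.0]
contact_force: [-0.7, 1.2, 0.9]
opening: 0.003
```

```bash
python3 - <<'E'
from h import *
s=ctrl.sense();print(s["tool_pos"],s["contact_force"],s["clock"])
a=ctrl.capture("side");cv2.imwrite("pics/side3.png",a)
f=lambda i,k:cv2.convertScaleAbs(cv2.resize(i,None,fx=k,fy=k,interpolation=cv2.INTER_CUBIC),alpha=1.5,beta=15)
cv2.imwrite("pics/v3.png",f(a[130:280,270:460],4))
E
```

```text
[0.59714845 0.03123291 0.15085202] [-0.67960726  1.23176382  0.86097987] 3.6167
```

View pics/v3.png

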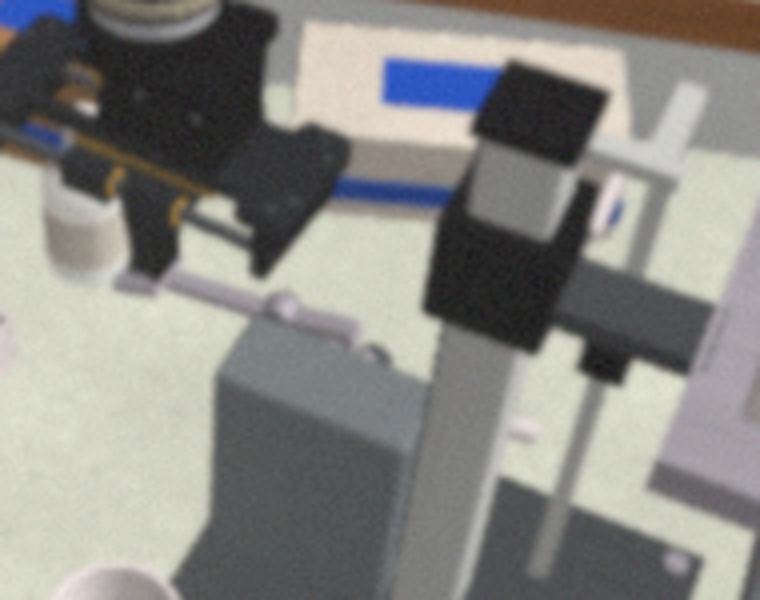

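The nose is lifted and the tray is starting down. The pointer shows at side (421.7,181). I'll press slightly more and let it run a second.

>>> step_arm:
  steps:
    - [0,0,0.4,0,0,0,0]
    - [0,0,0,0,0,0,0]
    - [0,0,0,0,0,0,0]
    - [0,0,0,0,0,0,0]
    - [0,0,0,0,0,0,0]
    - [0,0,0,0,0,0,0]
    - [0,0,0,0,0,0,0]
    - [0,0,0,0,0,0,0]
    - [0,0,0,0,0,0,0]
    - [0,0,0,0,0,0,0]
    - [0,0,0,0,0,0,0]
    - [0,0,0,0,0,0,0]

```text
clock: 4.67
tool_pos: [0.5978, 0.031, 0.1466]
orientation: [0.531, 3.096, -0.0]
contact_force: [0.8, 0.2, 1.4]
opening: 0.006
```

```bash
cat > look.py <<'E'
from h import *
import sys
n=sys.argv[1]
s=ctrl.sense();print(s["tool_pos"].round(4),s["contact_force"].round(1),s["clock"])
a=ctrl.capture("side");cv2.imwrite(f"pics/side{n}.png",a)
t=cv2.imread("pics/side0.png")[185:250,470:545]   # tube rack on tray: vertical shift
r=cv2.matchTemplate(a,t,cv2.TM_CCOEFF_NORMED);_,v,_,l=cv2.minMaxLoc(r);print("rack shift",l[0]-470,l[1]-185,v)
f=lambda i,k:cv2.convertScaleAbs(cv2.resize(i,None,fx=k,fy=k,interpolation=cv2.INTER_CUBIC),alpha=1.5,beta=15)
cv2.imwrite(f"pics/v{n}.png",f(a[150:240,385:475],6))
E
python3 look.py 4
```

```text
[0.5978 0.031  0.1466] [0.8 0.2 1.4] 4.6667
rack shift -4 8 0.9451691508293152
```

View pics/v4.png

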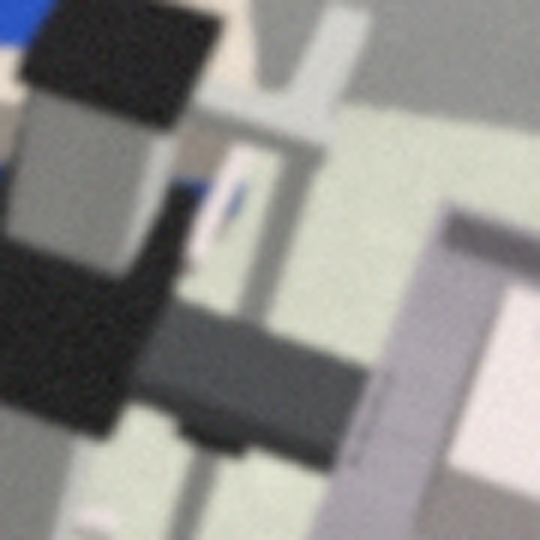

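The pointer is clear now: base (417,193), tip (425,175). The tray has sunk about 20 mm, at roughly 16 mm/s. I'll run two more seconds.

>>> step_arm:
  steps:
    - [0,0,0,0,0,0,0]
    - [0,0,0,0,0,0,0]
    - [0,0,0,0,0,0,0]
    - [0,0,0,0,0,0,0]
    - [0,0,0,0,0,0,0]
    - [0,0,0,0,0,0,0]
    - [0,0,0,0,0,0,0]
    - [0,0,0,0,0,0,0]
    - [0,0,0,0,0,0,0]
    - [0,0,0,0,0,0,0]
    - [0,0,0,0,0,0,0]
    - [0,0,0,0,0,0,0]

```text
clock: 5.72
tool_pos: [0.5975, 0.0311, 0.1465]
orientation: [-0.531, -3.096, -0.0]
contact_force: [0.6, 0.5, 1.0]
opening: 0.005
```

>>> step_arm:
  steps:
    - [0,0,0,0,0,0,0]
    - [0,0,0,0,0,0,0]
    - [0,0,0,0,0,0,0]
    - [0,0,0,0,0,0,0]
    - [0,0,0,0,0,0,0]
    - [0,0,0,0,0,0,0]
    - [0,0,0,0,0,0,0]
    - [0,0,0,0,0,0,0]

```text
clock: 6.38
tool_pos: [0.5975, 0.0311, 0.1466]
orientation: [0.531, 3.096, 0.0]
contact_force: [1.9, 0.1, 1.1]
opening: 0.004
```

```bash
python3 look.py 5
```

```text
[0.5975 0.0311 0.1466] [1.9 0.1 1.1] 6.3833
rack shift -10 17 0.8955438733100891
```

View pics/v5.png

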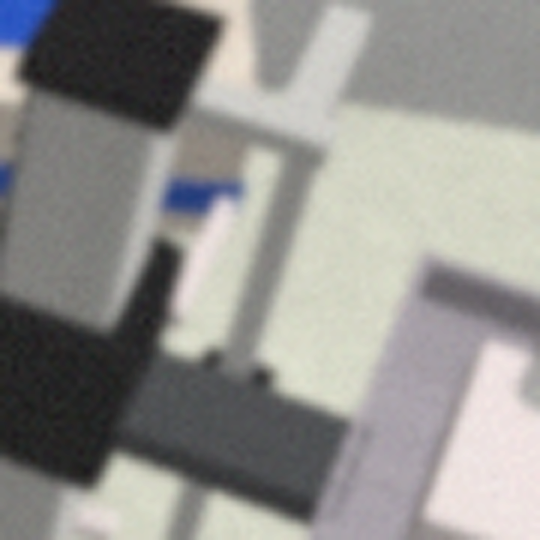

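The pointer is at tip (423,182.5), about 48 mm sunk. The clip's top far corners re-emerge at (420,209) and (429,212), which puts the clip centre at about z = 0.213. I'll stop a little above that and measure with everything static.

>>> step_arm:
  steps:
    - [0,0,0,0,0,0,0]
    - [0,0,0,0,0,0,0]
    - [0,0,0,0,0,0,0]
    - [0,0,0,0,0,0,0]
    - [0,0,0,0,0,0,0]
    - [0,0,0,0,0,0,0]
    - [0,0,0,0,0,0,0]
    - [0,0,0,0,0,0,0]
    - [0,0,0,0,0,0,0]
    - [0,0,0,0,0,0,0]
    - [0,0,0,0,0,0,0]
    - [0,0,-4,0,0,0,0]

```text
clock: 7.43
tool_pos: [0.5913, 0.0316, 0.1792]
orientation: [-0.528, -3.078, 0.001]
contact_force: [-0.6, 0.2, -0.1]
opening: 0.001
```

>>> step_arm:
  steps:
    - [0,0,0,0,0,0,0]
    - [0,0,0,0,0,0,0]
    - [0,0,0,0,0,0,0]
    - [0,0,0,0,0,0,0]
    - [0,0,0,0,0,0,0]
    - [0,0,0,0,0,0,0]

```text
clock: 7.93
tool_pos: [0.5967, 0.0312, 0.1855]
orientation: [-0.531, -3.094, 0.0]
contact_force: [-0.2, -0.2, -0.4]
opening: 0.006
```

```bash
python3 look.py 6; python3 - <<'E'
from h import *
O=np.array([.5075,-.1482]);a=np.radians(-15.5);ex=np.array([np.cos(a),np.sin(a)]);ey=np.array([-ex[1],ex[0]])
W=lambda x,y,z:np.r_[O+x*ex+y*ey,z]
c=lambda *P:np.round((proj("side",W(*P))[0]-[385,150])*6+2.5)
for y in(-.03,):
  for z in(.252,.234,.228,.222,.216,.21):print(z,"tip",c(.08,y,z),"root",c(.04,y,z),"rod/clip",c(.045,-.05,z))
E
```

```text
[0.5967 0.0312 0.1855] [-0.2 -0.2 -0.4] 7.9333
rack shift -14 23 0.8300155997276306
0.252 tip [219. 222.] root [179. 302.] rod/clip [245. 315.]
0.234 tip [208. 261.] root [168. 341.] rod/clip [233. 353.]
0.228 tip [204. 274.] root [164. 354.] rod/clip [229. 366.]
0.222 tip [200. 286.] root [161. 366.] rod/clip [225. 378.]
0.216 tip [197. 298.] root [157. 378.] rod/clip [221. 391.]
0.21 tip [193. 311.] root [154. 390.] rod/clip [218. 403.]
```

View pics/v6.png

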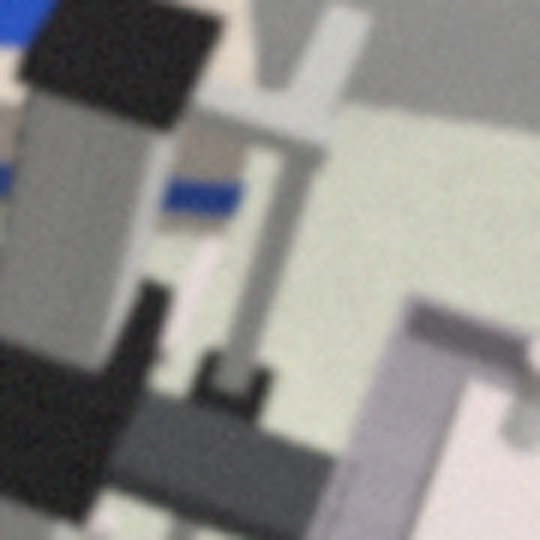

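```bash
python3 - <<'E'
from h import *
from scipy.optimize import least_squares
O=np.array([.5075,-.1482]);a=np.radians(-15.5);ex=np.array([np.cos(a),np.sin(a)]);ey=np.array([-ex[1],ex[0]])
L=lambda p:np.round([(p[:2]-O)@ex,(p[:2]-O)@ey,p[2]],4)
T=lambda x,y:(295+(x-2)/5,165+(y-2)/5)
for t in((545,88),(530,160)):print("ptr top@.3",L(onz("top",T(*t),.3)))
V=lambda x,y:(385+(x-2.5)/6,150+(y-2.5)/6)
# pointer blade: tip/root xy from top view at z=.3; fit z of side tip pixels on vertical line
def zfit(xy,px):
    r=least_squares(lambda z:proj("side",np.r_[xy,z[0]])[0]-px,[.25],diff_step=1e-3);return r.x[0],r.fun
tip=onz("top",T(545,88),.3)[:2]
for n,p in(("v4",(240,150)),("v5",(228,195)),("v6",(220,235))):print(n,"tip z",zfit(tip,V(*p)))
# clip from rod: calibrate xy by rod foot in side z=.012
rod=onz("side",(404.3,273.6),.012)[:2];print("rod lift",L(np.r_[rod,0]))
for n,p in(("clip ctr",(422.1,216.75)),("rodtop?",V(302,150))):print(n,zfit(rod,np.array(p)))
a6=cv2.imread("pics/side6.png");a0=cv2.imread("pics/side0.png");b0=cv2.imread("pics/top0.png");b=ctrl.capture("top");cv2.imwrite("pics/top6.png",b)
# tube caps / tray tracked by LK
g=lambda i:cv2.cvtColor(i,cv2.COLOR_BGR2GRAY)
m=np.zeros((400,640),np.uint8);m[180:285,440:560]=255
p0=cv2.goodFeaturesToTrack(g(a0),15,.05,8,mask=m)
seq=["0","3","4","5","6"];p=p0;ok=np.ones(len(p0),bool)
for i,j in zip(seq,seq[1:]):
    p,s,_=cv2.calcOpticalFlowPyrLK(g(cv2.imread(f"pics/side{i}.png")),g(cv2.imread(f"pics/side{j}.png")),p,None,winSize=(21,21));ok&=s[:,0]>0
    best=[]
    for u,v in zip(p0[ok,0],p[ok,0]):
        # point on ray of u at depth param with z0; solve z0,s from 2D shift
        o,d=ray("side",u)
        def f(q):
            P=o+d*(q[0]-o[2])/d[2];return proj("side",P-[0,0,q[1]])[0]-v
        r=least_squares(lambda q:f([.32,q[0]]),[.01],diff_step=1e-3);best.append(r.x[0])
    print(j,"sink@z0=.32 mm",np.round(np.array(best)*1000,1))
E
```

```text
ptr top@.3 [ 0.081 -0.026  0.3  ]
ptr top@.3 [ 0.0439 -0.0294  0.3   ]
v4 tip z (np.float64(0.28278470768979397), array([-2.05583586, -0.5847805 ]))
v5 tip z (np.float64(0.2631583071469722), array([-2.18119051, -0.62191853]))
v6 tip z (np.float64(0.245399158765928), array([-2.7073876, -0.7735255]))
rod lift [ 0.0429 -0.0539  0.    ]
clip ctr (np.float64(0.21350175955651057), array([0.71867812, 0.23296207]))
rodtop? (np.float64(0.3249153059145104), array([1.40875779, 0.45049555]))
3 sink@z0=.32 mm [5.5 5.5 5.1 5.9 4.4 6.1 4.  1.4 5.7 4.6 4.5 5.5 5.6 5.6 5.5]
4 sink@z0=.32 mm [19.7 19.8 18.9 19.9 16.8 20.8 16.1  3.1 20.1 16.7 17.1 20.  19.9 20.1
 20. ]
5 sink@z0=.32 mm [44.4 44.8 42.8 44.3 38.5 46.1 28.4 18.9 44.9 38.  39.2 45.  44.8 45.3
 45.2]
6 sink@z0=.32 mm [63.1 64.1 60.9 63.  55.3 65.3 44.6 34.7 64.1 55.2 55.6 64.4 63.7 64.6
 64.7]
```

```bash
python3 - <<'E'
from h import *
from scipy.optimize import least_squares
g=lambda n:cv2.cvtColor(cv2.imread(f"pics/{n}.png"),cv2.COLOR_BGR2GRAY)
def quad(n,roi):
    i=cv2.imread(f"pics/{n}.png").astype(int);x0,y0,x1,y1=roi;c=i[y0:y1,x0:x1];return c
sub=lambda n,p:cv2.cornerSubPix(g(n),np.array(p,np.float32).reshape(-1,1,2),(4,4),(-1,-1),(3,50,.01))[:,0]
s=sub("side0",[(462,178),(560,197),(436,237)]);t=sub("top0",[(431,189),(497,208),(411,257)])
print(s,t)
P=[]
for a,b in zip(s,t):p,e=tri(a,b);P.append(p);print(p.round(4),round(e,4))
print("sides",np.linalg.norm(P[0]-P[1]),np.linalg.norm(P[0]-P[2]))
p=s.reshape(-1,1,2)
for i,j in zip("0345","3456"):
    p,_,_=cv2.calcOpticalFlowPyrLK(g("side"+i),g("side"+j),p,None,winSize=(15,15))
print("LK",p[:,0])
for a,q in zip(s,p[:,0]):
    for z0 in(.25,.28,.31):
        o,d=ray("side",a);X=o+d*(z0-o[2])/d[2]
        r=least_squares(lambda k:proj("side",X-[0,0,k[0]])[0]-q,[.05],diff_step=1e-3);print(z0,r.x*1000,r.fun)
# top view: shift of tray corners with the same sink
q,st,_=cv2.calcOpticalFlowPyrLK(g("top0"),g("top6"),t.reshape(-1,1,2),None,winSize=(15,15));print("top LK",q[:,0],st.ravel())
E
```

```text
[[461.99963 176.10637]
 [562.6695  194.73514]
 [436.      237.     ]] [[428.49066 188.03926]
 [498.32855 211.7248 ]
 [407.40918 253.14027]]
[ 0.5669 -0.2588  0.3028] 0.0066
[ 0.5095 -0.4063  0.3491] 0.0038
[ 0.4045 -0.21    0.3159] 0.0114
sides 0.16497495495216266 0.17003029470789122
LK [[454.10632 197.74228]
 [477.80392 213.55643]
 [429.89746 254.32   ]]
0.25 [62.76735517] [-0.40154052 -0.1556387 ]
0.28 [59.31721188] [-0.40154075 -0.15563811]
0.31 [55.86706686] [-0.40154076 -0.15563808]
0.25 [173.04625357] [49.66956856 33.703868  ]
0.28 [163.53451689] [49.66954434 33.70390369]
0.31 [154.02276123] [49.66952091 33.70393822]
0.25 [51.31373852] [-0.52087299 -0.20211694]
0.28 [48.49316673] [-0.520873  -0.2021169]
0.31 [45.67259597] [-0.52087316 -0.20211649]
top LK [[432.8074  191.47601]
 [497.75043 213.68237]
 [411.95407 233.18555]] [1 1 1]
```

The tray is held at a tooth, with the pointer tip at (421.5,189) and the clip centre at (422,216.8). In this view a level tip should appear about 12 px lower, so roughly 5–6 teeth remain. I'll go down about 4 and re-check.

>>> step_arm:
  steps:
    - [0,0,1.9,0,0,0,0]
    - [0,0,2.0,0,0,0,0]
    - [0,0,0,0,0,0,0]
    - [0,0,0,0,0,0,0]
    - [0,0,0,0,0,0,0]
    - [0,0,0,0,0,0,0]
    - [0,0,0,0,0,0,0]
    - [0,0,0,0,0,0,0]
    - [0,0,0,0,0,0,0]
    - [0,0,0,0,0,0,0]
    - [0,0,0,0,0,0,0]
    - [0,0,0,0,0,0,0]

```text
clock: 9.03
tool_pos: [0.5976, 0.0311, 0.1477]
orientation: [0.531, 3.096, 0.0]
contact_force: [-0.7, 1.6, 1.8]
opening: -0.001
```

>>> step_arm:
  steps:
    - [0,0,0,0,0,0,0]
    - [0,0,0,0,0,0,0]
    - [0,0,0,0,0,0,0]
    - [0,0,0,0,0,0,0]
    - [0,0,0,0,0,0,0]
    - [0,0,0,0,0,0,0]
    - [0,0,-4,0,0,0,0]
    - [0,0,0,0,0,0,0]
    - [0,0,0,0,0,0,0]
    - [0,0,0,0,0,0,0]
    - [0,0,0,0,0,0,0]
    - [0,0,0,0,0,0,0]

```text
clock: 10.03
tool_pos: [0.5967, 0.0311, 0.1865]
orientation: [-0.531, -3.094, 0.0]
contact_force: [-0.5, -0.1, -0.6]
opening: 0.007
```

```bash
python3 look.py 7; python3 - <<'E'
from h import *
b=ctrl.capture("top");cv2.imwrite("pics/top7.png",b)
f=lambda i,k:cv2.resize(i,None,fx=k,fy=k,interpolation=cv2.INTER_CUBIC)
a=np.mean([ctrl.capture("side").astype(float) for _ in range(6)],0).astype(np.uint8);cv2.imwrite("pics/side7m.png",a)
s=cv2.convertScaleAbs(f(a[160:235,400:448],8),alpha=1.4,beta=10)
cv2.imwrite("pics/v7.png",np.hstack([s,cv2.convertScaleAbs(f(b[165:240,380:428],8),alpha=1,beta=0)]))
E
```

```text
[0.5967 0.0311 0.1865] [-0.5 -0.1 -0.6] 10.0333
rack shift -18 31 0.7585738301277161
```

View pics/v7.png

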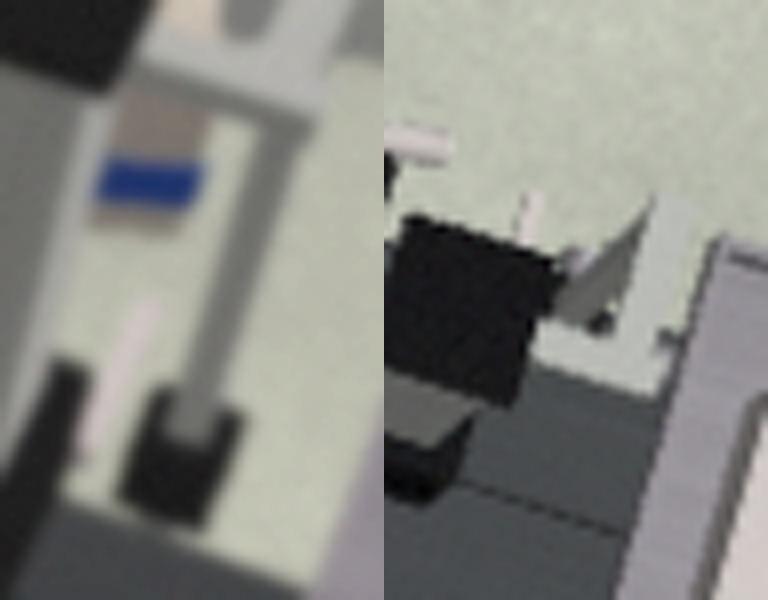

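```bash
python3 - <<'E'
from h import *
from scipy.optimize import least_squares
a=np.radians(-15.5);ex=np.array([np.cos(a),np.sin(a)]);ey=np.array([-ex[1],ex[0]])
# side frame anchored on the rod foot (lift .045,-.05,.012)
rod=onz("side",(404.3,273.6),.012)[:2];O=rod-.045*ex+.05*ey;print("O",O, "tail pred",O+.037*ex+.2*ey)
W=lambda x,y,z:np.r_[O+x*ex+y*ey,z]
c=lambda *P:np.round((proj("side",W(*P))[0]-[400,160])*8+3.5)
print("tail px pred",proj("side",W(.037,.2,.17)),"obs 307.1 190.4")
for z in(.21,.2135,.217):print("clip",z,"fl",c(.057,-.038,z+.012),"fr",c(.057,-.062,z+.012),"nbl",c(.033,-.038,z-.012),"nbr",c(.033,-.062,z-.012))
for k in range(10,16):
    z=.3-.006*k;print(k,z,"tip top",c(.08,-.031,z+.004),"tip bot",c(.08,-.031,z-.004),"x=.03 mid",c(.03,-.031,z))
im=cv2.imread("pics/side7m.png").astype(int)
m=(im[:,:,2]-im[:,:,1]);print("R-G"); print(m[192:220,406:424]); 
E
```

```text
O [ 0.50446114 -0.15142902] tail pred [0.59356314 0.03140925]
tail px pred [[307.13272366 190.38281237]] obs 307.1 190.4
clip 0.21 fl [161. 385.] fr [257. 421.] nbl [110. 516.] nbr [205. 553.]
clip 0.2135 fl [164. 376.] fr [260. 412.] nbl [113. 507.] nbr [208. 543.]
clip 0.217 fl [167. 366.] fr [263. 402.] nbl [116. 497.] nbr [211. 534.]
10 0.24 tip top [182. 252.] tip bot [175. 275.] x=.03 mid [112. 399.]
11 0.23399999999999999 tip top [177. 269.] tip bot [170. 292.] x=.03 mid [107. 416.]
12 0.22799999999999998 tip top [172. 286.] tip bot [165. 308.] x=.03 mid [102. 433.]
13 0.22199999999999998 tip top [167. 303.] tip bot [160. 325.] x=.03 mid [ 97. 449.]
14 0.21599999999999997 tip top [162. 319.] tip bot [155. 341.] x=.03 mid [ 93. 466.]
15 0.21 tip top [157. 336.] tip bot [151. 357.] x=.03 mid [ 88. 482.]
R-G
[[ 0  0  0  0 -1 -1 -1 -2 -1 -1  0 -1  0 -1 -1  0 -1 -1]
 [ 1  0 -1  1  0 -1 -1 -1 -1 -1 -2 -1  0 -1 -1 -1 -1 -2]
 [ 0  1  1  0 -1 -1 -1 -2 -1 -1 -1 -1 -2  1 -1 -1 -1 -1]
 [ 0  0  0  0  0  0 -1  0 -1 -1 -1  0  0 -1  0  0 -1 -2]
 [ 1  0  0 -1 -1 -1  0 -1  0 -1  0  0  1  0  0  
[... 620 characters left out ...]
 0  0  0  0  0]
 [ 0  2 -1  2  1  4  5  6  7  4  2  0 -1 -1 -1  0  0  0]
 [ 0  0  1  1  3  6  6  7  6  4  1  0  0  0  0 -1  0 -1]
 [-1  0  0  2  3  6  7  6  4  1 -1  0  0  0  1  0  0 -1]
 [ 1  0  1  3  5  6  8  7  4  1  0 -1  1  0  1 -1  0  0]
 [-1  0  1  4  5  7  7  5  2  0  0 -1  0  0  0  1  0 -1]
 [ 0  1  1  4  6  7  6  3  0 -1 -1  0 -1  1  1  1  0  0]
 [ 0  0  3  5  5  6  5  2  0 -1  0  0  1  1  1  1  1  1]
 [-1  2  2  4  6  4  4  0 -1  0  0  0  1  1  0 -1  0  0]
 [ 1  1  2  3  5  3  1  0  0 -1  1  0  0  0  0  1 -1 -1]
 [ 0  2  1  2  2  2  0 -1  0  0  0  1 -1  0  1 -1  1  0]
 [ 0  1  1  1  1  0  0  0 -1  0  1  0 -1  0  1  1 -1  1]
 [ 0  0  0 -1  0  0  0  0 -1  0  0 -1  2 -1  0  0  1 -1]]
```

Side crop: the clip centre is at (422.5,216.6), so z ≈ 0.215. The pointer tip is at (418,197), so z ≈ 0.222, which is tooth 13. One more tooth (0.216) is the best match, so a brief press.

>>> step_arm:
  steps:
    - [0,0,1.9,0,0,0,0]
    - [0,0,2.0,0,0,0,0]
    - [0,0,0,0,0,0,0]
    - [0,0,0,0,0,0,0]
    - [0,0,-4,0,0,0,0]
    - [0,0,0,0,0,0,0]
    - [0,0,0,0,0,0,0]
    - [0,0,0,0,0,0,0]
    - [0,0,0,0,0,0,0]
    - [0,0,0,0,0,0,0]
    - [0,0,0,0,0,0,0]
    - [0,0,0,0,0,0,0]

```text
clock: 11.43
tool_pos: [0.5971, 0.0311, 0.188]
orientation: [-0.531, -3.095, 0.0]
contact_force: [0.1, 0.5, -0.0]
opening: 0.007
```

```bash
python3 - <<'E'
from h import *
a=np.mean([ctrl.capture("side").astype(float) for _ in range(6)],0).astype(np.uint8);cv2.imwrite("pics/side8m.png",a)
o=cv2.imread("pics/side7m.png")
for n,i in(("7",o),("8",a)):
    i=i.astype(int);m=(i[:,:,2]-i[:,:,1]); sub=(m[190:222,404:424]>=3).astype(np.uint8);k,l,st,ce=cv2.connectedComponentsWithStats(sub);j=1+st[1:,4].argmax();print(n,"ptr bbox",st[j]+[404,190,0,0,0],ce[j]+[404,190])
    d=(i.max(axis=2)<60).astype(np.uint8)[204:232,412:436];print("clip dark col 422 rows", i[200:232,[418,420,425]].max(axis=2).T.tolist() if n=="8" else "")
f=lambda i:cv2.convertScaleAbs(cv2.resize(i[160:235,400:448],None,fx=8,fy=8,interpolation=cv2.INTER_CUBIC),alpha=1.4,beta=10)
cv2.imwrite("pics/v8.png",np.hstack([f(o),f(a)]))
E
```

```text
7 ptr bbox [408 197  12  20  90] [413.8        206.87777778]
clip dark col 422 rows 
8 ptr bbox [408 200  11  20  90] [412.97777778 209.74444444]
clip dark col 422 rows [[134, 136, 135, 133, 131, 130, 129, 121, 105, 85, 66, 53, 39, 28, 22, 17, 13, 14, 12, 12, 11, 15, 13, 23, 44, 63, 69, 69, 61, 51, 46, 44], [130, 130, 128, 127, 128, 128, 122, 103, 68, 40, 31, 34, 39, 42, 31, 22, 17, 14, 12, 11, 13, 13, 13, 14, 25, 46, 68, 78, 80, 72, 55, 47], [87, 81, 79, 77, 76, 74, 73, 73, 73, 73, 72, 71, 68, 65, 57, 41, 26, 17, 14, 13, 15, 18, 26, 36, 48, 61, 88, 116, 126, 125, 116, 92]]
```

View pics/v8.png

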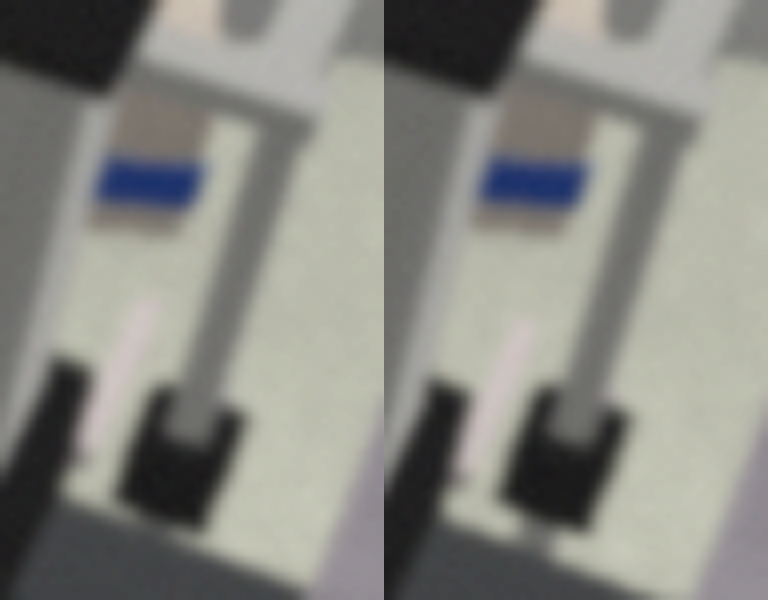

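The pointer moved 2.9 px, a bit more than one tooth, so the earlier frame may have caught it still settling. I'll let it rest and re-measure numerically.

>>> step_arm:
  steps:
    - [0,0,0,0,0,0,0]
    - [0,0,0,0,0,0,0]
    - [0,0,0,0,0,0,0]
    - [0,0,0,0,0,0,0]
    - [0,0,0,0,0,0,0]
    - [0,0,0,0,0,0,0]

```text
clock: 12.23
tool_pos: [0.5975, 0.0311, 0.1886]
orientation: [0.531, 3.096, -0.0]
contact_force: [1.1, 0.3, -0.0]
opening: 0.008
```

```bash
python3 - <<'E'
from h import *
from scipy.optimize import least_squares
F={n:cv2.imread(f"pics/side{n}.png").astype(float) for n in("4","5","6","7","7m","8m")}
F["9m"]=np.mean([ctrl.capture("side").astype(float) for _ in range(8)],0);cv2.imwrite("pics/side9m.png",F["9m"].astype(np.uint8))
def ptr(i):
    m=cv2.GaussianBlur(i[:,:,2]-i[:,:,1],(3,3),0)
    sub=(m[165:222,404:430]>2.5).astype(np.uint8); sub[:, :]=sub
    k,l,st,_=cv2.connectedComponentsWithStats(sub)
    j=1+st[1:,4].argmax(); ys,xs=np.nonzero(l==j);w=m[165:222,404:430][ys,xs]
    return (xs*w).sum()/w.sum()+404,(ys*w).sum()/w.sum()+165,len(w),ys.min()+165,ys.max()+165
P={n:ptr(i) for n,i in F.items()}
for n in P:print(n,np.round(P[n],2))
a=np.radians(-15.5);ex=np.array([np.cos(a),np.sin(a)]);ey=np.array([-ex[1],ex[0]])
rod=onz("side",(404.3,273.6),.012)[:2];O=rod-.045*ex+.05*ey
W=lambda x,y,z:np.r_[O+x*ex+y*ey,z]
# blade centroid: unknown fixed lift (xc,yc); z per frame -> show z for xc .05/.055/.06 from each frame (y solved by column)
for n in("6","7m","8m","9m"):
    o=[]
    for xc in(.05,.055,.06):
        r=least_squares(lambda q:proj("side",W(xc,q[0]/10,q[1]))[0]-P[n][:2],[-.3,.22],diff_step=1e-3).x;o.append((round(r[0]*100,1),round(r[1]*1000,1)))
    print(n,o)
# clip: dark mask edges along columns
i=F["9m"].max(axis=2);m=(i<60).astype(np.uint8)[200:232,408:440]
k,l,st,c=cv2.connectedComponentsWithStats(m);print(st+[408,200,0,0,0])
print(i[204:232,412:434].astype(int))
E
```

```text
4 [419.75 180.57 164.   171.   194.  ]
5 [417.57 192.56 104.   184.   202.  ]
6 [416.38 197.53 115.   187.   209.  ]
7 [413.96 206.35  97.   196.   216.  ]
7m [413.84 206.79  92.   197.   216.  ]
8m [413.08 209.56  86.   200.   219.  ]
9m [412.96 209.79  88.   200.   219.  ]
6 [(np.float64(-27.3), np.float64(251.9)), (np.float64(-26.7), np.float64(246.9)), (np.float64(-26.1), np.float64(241.9))]
7m [(np.float64(-27.6), np.float64(226.0)), (np.float64(-26.9), np.float64(220.7)), (np.float64(-26.3), np.float64(215.5))]
8m [(np.float64(-27.7), np.float64(218.0)), (np.float64(-27.0), np.float64(212.6)), (np.float64(-26.4), np.float64(207.3))]
9m [(np.float64(-27.5), np.float64(217.2)), (np.float64(-26.9), np.float64(211.9)), (np.float64(-26.3), np.float64(206.6))]
[[408 200  32  32 792]
 [408 209   2   8  12]
 [415 209  15  17 164]
 [408 226  15   6  56]]
[[128 130 135 137 138 137 131 128 128 126 118 100  83  75  73  76  88 107
  122 127 128 127]
 [130 132 136 140 139 134 129 128 128 124 111  93  80  73  73  79  94 113
  125 127 128 128]
 [131 135 139 139 138 133 128 125 122 117 104  87 
[... 1668 characters left out ...]
9  18  22  47  86 116 128 130
  132 132 132 132]
 [114 122 124 119 103  80  62  53  48  46  47  41  38  61  97 122 130 132
  131 131 130 131]
 [ 90 103 111 108  97  80  69  66  68  76  84  81  76  88 110 126 131 133
  132 130 131 130]
 [ 61  72  79  83  80  72  69  71  79  95 110 113 111 115 123 129 133 134
  133 132 132 131]
 [ 47  49  52  57  58  59  62  68  79 101 118 124 125 127 128 131 134 135
  135 134 133 132]
 [ 44  44  45  46  48  49  51  57  72  93 109 118 122 126 129 130 134 134
  134 134 131 131]
 [ 44  43  44  43  43  45  45  47  57  71  85  96 106 116 123 128 131 132
  132 132 131 130]
 [ 44  43  43  43  44  44  44  44  47  50  58  66  77  93 104 113 120 126
  129 130 129 129]]
```

```bash
cat > sink.py <<'E'
from h import *
from scipy.ndimage import map_coordinates
a=np.radians(-15.5);ex=np.array([np.cos(a),np.sin(a)]);ey=np.array([-ex[1],ex[0]])
rod=onz("side",(404.3,273.6),.012)[:2];O=rod-.045*ex+.05*ey
zs=np.arange(.08,.36,.0005)
def edge(img,x,y):
    g=cv2.GaussianBlur(img.max(axis=2).astype(np.float32),(3,3),0)
    p=proj("side",np.c_[np.repeat((O+x*ex+y*ey)[None],len(zs),0),zs])
    v=map_coordinates(g,[p[:,1],p[:,0]],order=1)
    d=v<55; # dark run = sleeve; its lower end
    i=np.flatnonzero(d); runs=np.split(i,np.flatnonzero(np.diff(i)>1)+1); r=max(runs,key=len)
    return zs[r[0]],zs[r[-1]]
if __name__=="__main__":
    for x in(-.025,-.032):
      for y in(-.008,0.,.008):
        print(x,y,[(n,)+tuple(np.round(np.array(edge(cv2.imread(f"pics/side{n}.png"),x,y))*1000,1)) for n in("0","3","4","5","6","7","7m","8m","9m")])
E
python3 sink.py
```

```text
-0.025 -0.008 [('0', np.float64(270.5), np.float64(341.5)), ('3', np.float64(266.0), np.float64(336.0)), ('4', np.float64(252.5), np.float64(322.5)), ('5', np.float64(229.5), np.float64(300.0)), ('6', np.float64(211.5), np.float64(282.5)), ('7', np.float64(191.0), np.float64(263.0)), ('7m', np.float64(189.0), np.float64(261.5)), ('8m', np.float64(181.0), np.float64(253.5)), ('9m', np.float64(181.0), np.float64(254.0))]
-0.025 0.0 [('0', np.float64(270.5), np.float64(342.0)), ('3', np.float64(266.5), np.float64(335.5)), ('4', np.float64(253.0), np.float64(322.5)), ('5', np.float64(229.5), np.float64(299.5)), ('6', np.float64(211.0), np.float64(283.0)), ('7', np.float64(191.0), np.float64(263.0)), ('7m', np.float64(188.5), np.float64(261.5)), ('8m', np.float64(181.0), np.float64(253.5)), ('9m', np.float64(180.5), np.float64(253.5))]
-0.025 0.008 [('0', np.float64(270.5), np.float64(342.0)), ('3', np.float64(266.0), np.float64(335.5)), ('4', np.float64(252.5), np.float64(322.0)), ('5', np.float64(229.0), np.float64(299.5)), ('6', np.float64(211.0), np.float64(282.5)), ('7', np.float64(1
[... 729 characters left out ...]
.5)), ('5', np.float64(238.0), np.float64(307.0)), ('6', np.float64(220.0), np.float64(290.5)), ('7', np.float64(200.0), np.float64(271.0)), ('7m', np.float64(198.0), np.float64(269.5)), ('8m', np.float64(190.0), np.float64(262.0)), ('9m', np.float64(190.0), np.float64(262.0))]
-0.032 0.008 [('0', np.float64(278.0), np.float64(348.5)), ('3', np.float64(274.0), np.float64(342.0)), ('4', np.float64(260.5), np.float64(329.5)), ('5', np.float64(238.0), np.float64(307.0)), ('6', np.float64(219.5), np.float64(290.0)), ('7', np.float64(199.5), np.float64(271.0)), ('7m', np.float64(197.5), np.float64(269.5)), ('8m', np.float64(189.5), np.float64(262.0)), ('9m', np.float64(189.5), np.float64(262.0))]
```

```bash
python3 - <<'E'
from sink import *
img=cv2.imread("pics/side9m.png");g=cv2.GaussianBlur(img.max(axis=2).astype(np.float32),(3,3),0)
W=lambda x,y,z:np.r_[O+x*ex+y*ey,z]
# rod centre column observed vs predicted
for z in(.24,.26,.28,.30,.05,.1,.15):
    p=proj("side",W(.045,-.05,z))[0];r=g[int(round(p[1])),int(p[0])-8:int(p[0])+9];w=np.clip(115-r,0,None);w[:3]=0;w[-3:]=0
    print(z,p.round(1),"rod col obs",round((np.arange(len(r))*w).sum()/w.sum()+int(p[0])-8,2))
z=np.arange(.18,.25,.0005)
for off in(0,-.003):
  for x,nm in((.033,"bot"),(.057,"top")):
    for y in(-.042,-.046,-.05,-.054,-.058):
        p=proj("side",np.c_[np.repeat((O+x*ex+(y+off)*ey)[None],len(z),0),z]);v=map_coordinates(g,[p[:,1],p[:,0]],order=1)
        d=np.flatnonzero(v<45);print(off,nm,y,z[d[0]].round(4),z[d[-1]].round(4))
# pointer tip in 3 frames: top-view tip at several frames
for n in("top0","top6","top7"):
    t=cv2.imread(f"pics/{n}.png").astype(int);print(n);print((t[176:200,396:408,2]-t[176:200,396:408,1]))
E
```

```text
0.24 [425.8 207.8] rod col obs 423.37
0.26 [428.1 200.6] rod col obs 426.82
0.28 [430.5 193.1] rod col obs 429.35
0.3 [433.  185.3] rod col obs 431.88
0.05 [407.3 264.4] rod col obs 407.03
0.1 [411.6 251.4] rod col obs 410.78
0.15 [416.3 237.1] rod col obs 415.99
0 bot -0.042 0.18 0.243
0 bot -0.046 0.18 0.2325
0 bot -0.05 0.18 0.232
0 bot -0.054 0.18 0.236
0 bot -0.058 0.18 0.2435
0 top -0.042 0.18 0.2095
0 top -0.046 0.18 0.206
0 top -0.05 0.18 0.2075
0 top -0.054 0.18 0.218Traceback (most recent call last):
  File "<stdin>", line 13, in <module>
IndexError: index 0 is out of bounds for axis 0 with size 0
```

The sleeve-edge profile on the mast gives a sink of 88–90 mm, which is tooth 15, pointer at 0.210. The pointer and clip share a row bias of about 1.2 px, because I had taken the rod's near edge as its foot. Corrected, the clip reads about 0.210, so they're level. I'll retreat and run a final stability check.

>>> step_arm:
  steps:
    - [0,0,-2,0,0,0,0]
    - [0,0,-3,0,0,0,0]
    - [0,0,-3,0,0,0,0]
    - [0,0,-2,0,0,0,0]
    - [0,0,0,0,0,0,0]
    - [0,0,0,0,0,0,0]
    - [0,0,0,0,0,0,0]
    - [0,0,0,0,0,0,0]

```text
clock: 13.3
tool_pos: [0.5964, 0.0312, 0.2868]
orientation: [-0.531, -3.093, 0.0]
contact_force: [0.7, -0.7, 0.3]
opening: 0.004
```

```bash
python3 - <<'E'
import sink
from sink import *
a=np.mean([ctrl.capture("side").astype(float) for _ in range(6)],0).astype(np.uint8);cv2.imwrite("pics/side10m.png",a)
o=cv2.imread("pics/side9m.png")
print([edge(i,-.025,0) for i in(o,a)])
# same edges with frame anchored on the foot centre (near edge was used before)
rod=onz("side",(403.6,272.4),.012)[:2];sink.O=O2=rod-.045*ex+.05*ey
s0=cv2.imread("pics/side0.png");print("sink",[np.subtract(edge(s0,x,0),edge(a,x,0)) for x in(-.025,-.032)])
W=lambda x,y,z:np.r_[O2+x*ex+y*ey,z]
for z in(.207,.21,.213,.216):print(z,"tip top",proj("side",W(.08,-.027,z+.004))[0].round(1),"clip ctr",proj("side",W(.045,-.05,z))[0].round(1))
print("obs tip ~ (417.5,199.5) clip ctr (422.4,216.6)", ctrl.sense()["contact_force"].round(1))
E
```

```text
[(np.float64(0.1805000000000001), np.float64(0.25350000000000017)), (np.float64(0.1805000000000001), np.float64(0.25350000000000017))]
sink [array([0.0905, 0.089 ]), array([0.089, 0.087])]
0.207 tip top [416.1 200.6] clip ctr [421.2 217.9]
0.21 tip top [416.4 199.6] clip ctr [421.6 216.9]
0.213 tip top [416.7 198.6] clip ctr [421.9 215.9]
0.216 tip top [417.  197.6] clip ctr [422.2 214.9]
obs tip ~ (417.5,199.5) clip ctr (422.4,216.6) [-0.1 -0.6  0. ]
```

View pics/side10m.png

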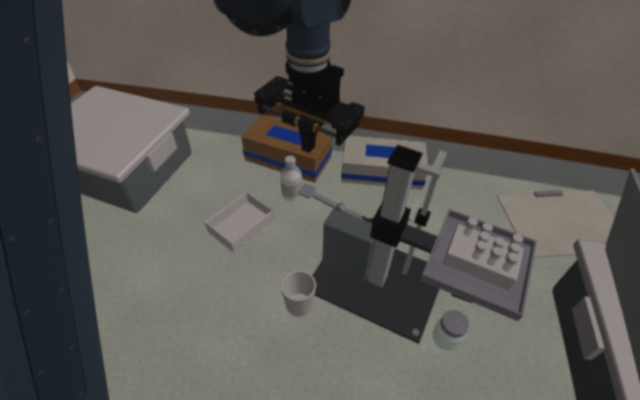

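The tip at row 199.5 matches z = 0.210, and the clip centre at row 216.6 matches z ≈ 0.211. Everything else is standing, the tray at (480,262) is at rest, and the pawl tail is back up at (308,191).

```bash
python3 -c "
from workcell import ctrl
print(ctrl.hand_in())"
```

```text
the job is handed in; nothing more can be done
None
```

The tray is down and held by the pawl, with its pointer level with the height clip to within my measuring error. I handed the job in at about 13.6 s. I pressed the pawl tail three times with closed fingertips, letting the tray sink under its own weight each time. After the last release I lifted the arm clear.

- **Height:** the tray sank about 90 mm, or 15 teeth, which puts the pointer at about 210 mm. The clip measures about 211 mm.
- **At rest:** the tray did not move between the last two checks, and the contact force was near zero.
- **Surroundings:** in the last picture the tail was back up and the clip was in place. The other things I could make out stood where they were. The marker was largely hidden in that view, but I never went near it.

**Disagreements between checks:**
- **Clip height:** my earlier readings were about 213–215 mm, because I had taken the near edge of the scale rod's foot as its centre. After correcting that, pointer and clip agreed. I would not trust either height to better than 2–3 mm.
- **Extra tooth:** one mid-way picture was taken while the tray was still settling, so I read it one tooth too high. The final press therefore landed at 210 mm instead of the 216 mm I was aiming for. The corrected measurement shows 210 mm is the better match.

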